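# Balance the centrifuge rotor with matching tubes

## Task

Balance the centrifuge rotor before it is run: for each of the three tubes in it, take from the white rack the tube of the same kind (same length and same cap) and stand it, fully down, in the empty holder straight across the hub from its like. Leave the tubes already in the rotor where they are and the odd tube in the rack, and let everything stand free at the end.

Things in the scene. Friction and masses are not known exactly. Their poses are not given: they have to be found in the camera images.
- rotor_hub (a point): Top of the rotor's centre nut, on its axis, 96 mm above the bench; it does not turn. Six steel tube holders stand 60 degrees apart, 70 mm from the axis; x points at one. Mouth 28 mm wide, 108 mm above the bench, narrowing in 12 mm to a 17 mm bore (tubes may lean a little) with its floor 70 mm above the bench. Most finger room is towards the axis and away from it. The round housing is lower; the dome lid's hinge is 150 mm behind the axis.
- in_short_mid (a point): Short narrow-capped tube in the rotor: frosted, 75 mm long with its cap, body 12.6 mm wide, plain narrow purple cap, 16.4 mm wide, 16 mm high. Point at its centre, 37.5 mm above its foot; z up the tube. Loose, about 20 g. Stands in a holder, foot 70 mm above the bench; the holder straight across the hub is empty.
- in_long_mid (a point): Long narrow-capped tube in the rotor: frosted, 100 mm long with its cap, body 12.6 mm wide, plain narrow purple cap, 16.4 mm wide, 16 mm high. Point at its centre, 50 mm above its foot; z up the tube. Loose, about 20 g. Stands in a holder, foot 70 mm above the bench; the holder straight across the hub is empty.
- in_wide_mid (a point): Short wide-capped tube in the rotor: frosted, 75 mm long with its cap, body 12.6 mm wide, wide ribbed purple cap, 26 mm wide, 14 mm high. Point at its centre, 37.5 mm above its foot; z up the tube. Loose, about 20 g. Stands in a holder, foot 70 mm above the bench; the holder straight across the hub is empty.
- new_short_mid (a point): Short narrow-capped tube in the white rack: frosted, 75 mm long with its cap, body 12.6 mm wide, plain narrow purple cap, 16.4 mm wide, 16 mm high. Point at its centre, 37.5 mm above its foot; z up the tube. Loose, about 20 g. Stands in a rack hole, foot 2 mm above the bench; lifts straight out.
- new_long_mid (a point): Long narrow-capped tube in the white rack: frosted, 100 mm long with its cap, body 12.6 mm wide, plain narrow purple cap, 16.4 mm wide, 16 mm high. Point at its centre, 50 mm above its foot; z up the tube. Loose, about 20 g. Stands in a rack hole, foot 2 mm above the bench; lifts straight out.
- new_wide_mid (a point): Short wide-capped tube in the white rack: frosted, 75 mm long with its cap, body 12.6 mm wide, wide ribbed purple cap, 26 mm wide, 14 mm high. Point at its centre, 37.5 mm above its foot; z up the tube. Loose, about 20 g. Stands in a rack hole, foot 2 mm above the bench; lifts straight out.
- other_longwide_mid (a point): Long wide-capped tube in the white rack: frosted, 100 mm long with its cap, body 12.6 mm wide, wide ribbed purple cap, 26 mm wide, 14 mm high. Point at its centre, 50 mm above its foot; z up the tube. Loose, about 20 g. No tube in the rotor is like it: it stays in the rack.
- tube_stand: White open tube rack, fixed: 92 mm (its x) by 138 mm (its y), top 41 mm above the bench. Origin at the centre of its underside. In its 15 mm square holes stand four tubes, one at each corner (63 mm apart along x, 105 mm along y). Fingers closing along its y axis have the most room.
Not all that is in view belongs to the job. What is shaped like the part that bears new_long_mid but green or yellow is not meant.

How it is judged (in metres and radians):
At the end, for the whole second after the job is handed in: Each new tube upright (0.25 rad) and fully down (6 mm) in a holder, within 12 mm of the 70 mm circle and over 115 mm from its like; the rotor's own tubes still seated, moved under 12 mm; the odd tube upright in the rack, moved under 15 mm; all released and at rest (horizontal distance between new_short_mid and rotor_hub between 0.058 and 0.082 m and height (world z) of new_short_mid between 0.1025 and 0.1135 m and angle between each of new_short_mid, in_short_mid, new_long_mid, in_long_mid, new_wide_mid, in_wide_mid's own z axis and vertical below 0.25 rad and horizontal distance between new_short_mid and in_short_mid above 0.115 m and linear speed of each of new_short, in_short, new_long, in_long, new_wide, in_wide below 0.02 m/s and height (world z) of in_short_mid between 0.1025 and 0.1135 m and distance of each of in_short_mid, in_long_mid, in_wide_mid from where it was at the start of the episode below 0.012 m and horizontal distance between new_long_mid and rotor_hub between 0.058 and 0.082 m and height (world z) of new_long_mid between 0.115 and 0.126 m and horizontal distance between new_long_mid and in_long_mid above 0.115 m and height (world z) of in_long_mid between 0.115 and 0.126 m and horizontal distance between new_wide_mid and rotor_hub between 0.058 and 0.082 m and height (world z) of new_wide_mid between 0.1025 and 0.1135 m and horizontal distance between new_wide_mid and in_wide_mid above 0.115 m and height (world z) of in_wide_mid between 0.1025 and 0.1135 m and distance of other_longwide_mid from where it was at the start of the episode below 0.015 m and angle between other_longwide_mid's own z axis and vertical below 0.2 rad); the robot touches nothing.
It fails at once if a tube that was already in the rotor is lifted out (height (world z) of any of in_short_mid, in_wide_mid above 0.1325 m or height (world z) of in_long_mid above 0.145 m).
It fails at once if the odd tube is taken out of the rack (height (world z) of other_longwide_mid above 0.087 m).
It also fails if it takes over 86 s, if anything falls off the work surface, if the arm or the gripper's body presses on something with over 40 N, if the wrist force passes 120 N, or if a joint passes its speed limit or range.

## Robot

A 6-joint arm with a two-finger parallel gripper is mounted at the origin on a cart in front of the work surface, level with it; the furniture and walls round the work are solid. World frame = base frame: x ahead of the robot, y to its left, z up, the work surface at z = 0. Lengths are in m, angles in degrees, forces in N, time in s.
With the tool pointing down it reaches from about 0.4 to 0.825 m from the base axis. Payload 7 kg.
Tool frame: the origin (TCP) lies midway between the tips of the shut fingers; the grasp point (between the pads) lies 19 mm behind it (ctrl.hold_point_z is the distance from the TCP to the grasp point, in m); z points along the fingers, x is the direction in which the jaws open and shut, and the axes are right-handed (so a half turn about z gives the same grasp; the last joint's range is limited). The gripper opens to 88 mm and grips with 3 to 60 N. Pads are 19 mm wide; open, the fingers measure 130 mm over their backs; the gripper's body (78 mm by 193 mm) begins 47 mm behind the grasp point.
Start: joints at [90.648, 20.546, 0.682, 0, -70.136, -16.507], TCP at [0.184, 0.649, 0.227] pointing down, gripper open.
Joint ranges: [-176.03, 176.03], [-82.01, 121.73], [-58.28, 71.71], [-173.87, 95.51], [-174.79, -0.11], [-173.66, 173.66]. Speed limits (degrees/s): [136.94, 136.94, 172.46, 180, 180, 180].

## Interface

Orientations are given as [roll, pitch, yaw] about the fixed x, y, z axes, in that order (R = Rz(yaw) Ry(pitch) Rx(roll)).
In Python, from plant import ctrl gives the robot as it stands.
- The arm moves only by the tool apply_moves, never from a script. Its argument "motion" is a list of rows, each a list of 2 entries, a list of its own where there are three numbers: the shift along the world's x, y, z in cm, then the turn about the world's z in degrees. In form: [[[tx, ty, tz], roll], ...]. A call has 1 to 10 rows; each row is the pose to reach, as a shift and turn from the pose commanded when the call began; what a row does not reach only later rows make up. A row lasts 1/10 s, in which the tool goes at most 50 mm and 8.59 degrees, less where a joint would pass 70% of its speed; a pose out of reach is approached as far as the arm can. A call with a gripper value outside its range is refused whole. "hand" is the finger opening in cm, from 0 to 8.76, set as the call begins (left out, the last holds). The fingers move at their own pace and stop on an object; the grip force is fixed at half the most. Time passes only in rows, so rows that repeat a pose let the fingers close. It gives the time, the measured TCP pose, the force and the opening at its end, in the units of the state.
- ctrl.get_obs(): the state, without advancing time (a new reading comes with each control period).
- ctrl.snapshot(name): name is "scene" or "top" or "wrist"; returns (picture, depth): 420x560x3 uint8, blue, green, red; 420x560 float32, m along the optical axis (not along the pixel's ray), 0 where there is no reading.
- ctrl.camera_model(name): a dict with "fx", "fy", "cx", "cy" (pixels), "cam_to_world" (4x4, takes a point from camera to world coordinates); the wrist camera has in their place "tool_from_camera" (4x4, takes a point from camera to tool coordinates, whose origin is the TCP and whose axes are the tool frame's). Camera axes: x right, y down, z forward; pixel columns grow to the right and rows downward; lengths in m; the calibration is good to about 2 mm. A picture is of the moment at which its call begins: read the wrist's pose just before it. camera_model takes no time and is no camera call.
- ctrl.close_job(): hands the job in, once; it reports no verdict.
The state is a dict: "clock": time; "joint_pos": joint angles; "qvel": joint speeds; "tau": joint torques, N m; "tool_pos": TCP position; "orientation": TCP orientation; "force": force on the tool from outside, world axes, zero at the start; "moment": the same for the moment, N m; "opening": finger opening in m.
Only numpy, scipy, OpenCV 4.12 (cv2) and the standard library are available. Lean on these libraries where they do the work, as an engineer would, in place of code of your own. Each camera call takes 0.05 s, during which the arm holds its last target.

## Working session

There is one attempt and no reset: what is moved stays moved. The work goes in short steps, Python scripts to look and compute and a tool call to move; the robot and the scene stay as the last step left them, time stands still between calls to the robot, and variables do not carry over. Pictures are saved under pics/ and viewed, and the job is handed in when it is done.

Besides the shell and the picture viewer there is one more tool, called after ">>>" as name(argument=value, ...) on one line, values as JSON. apply_moves: Moves the arm, as the interface text tells. Its arguments: {"type":"object","properties":{"motion":{"type":"array"},"hand":{"type":"number"}},"required":["motion"]}

```bash
mkdir -p pics; ls
python3 - <<'E'
from plant import ctrl
import cv2,json,numpy as np
o=ctrl.get_obs();print({k:np.round(v,3).tolist() for k,v in o.items()}, ctrl.hold_point_z)
for n in ["scene","top"]:
    p,d=ctrl.snapshot(n);cv2.imwrite(f"pics/{n}0.png",p);np.save(f"{n}0.npy",d)
    m=ctrl.camera_model(n);print(n,{k:np.round(v,4).tolist() for k,v in m.items()})
E
```

```text
pics
{'clock': 0.0, 'joint_pos': [90.648, 20.593, 0.635, -0.02, -70.136, -16.508], 'qvel': [-0.055, -0.038, -0.07, -0.039, -0.049, 0.046], 'tau': [-0.0, -58.271, 29.305, 6.997, 0.007, -0.0], 'tool_pos': [0.184, 0.649, 0.226], 'orientation': [-179.991, -0.096, -105.867], 'force': [-0.084, 0.544, -1.378], 'moment': [-0.031, -0.109, -0.022], 'opening': 0.088} 0.0188
scene {'fx': 405.1785, 'fy': 405.1785, 'cx': 277.9369, 'cy': 215.6925, 'cam_to_world': [[-0.6444, -0.4321, 0.631, -0.0693], [-0.7647, 0.3745, -0.5245, 0.4669], [-0.0097, -0.8204, -0.5717, 0.6138], [0.0, 0.0, 0.0, 1.0]]}
top {'fx': 397.0531, 'fy': 397.0531, 'cx': 275.7032, 'cy': 213.5107, 'cam_to_world': [[-0.0273, -0.9794, 0.2002, 0.2856], [-0.9996, 0.0264, -0.007, 0.0102], [0.0016, -0.2003, -0.9797, 1.16], [0.0, 0.0, 0.0, 1.0]]}
```

View pics/scene0.png

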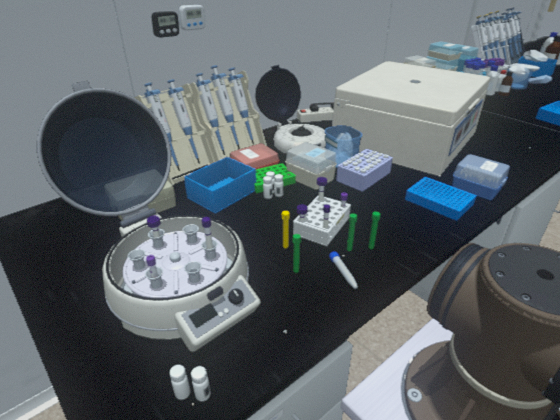

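View pics/top0.png

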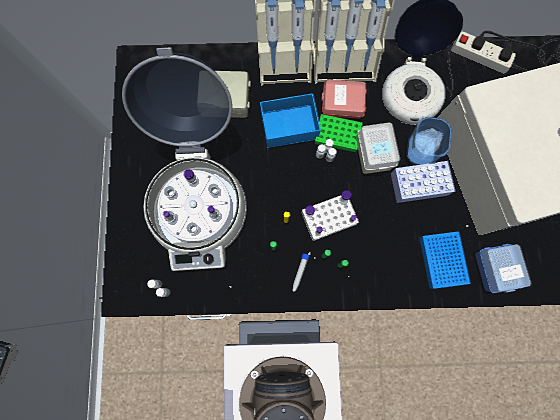

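The scene view shows the rotor at about (175,260) and the rack at about (323,218). Green and yellow tubes stand beside the rack at scene (296,250), (286,230), (351,232) and (374,230). Next I'll take close crops and mask the purple caps.

```bash
cat > h.py <<'E'
import cv2,numpy as np
from plant import ctrl
def ray(n,u,v):
    m=ctrl.camera_model(n);T=np.array(m["cam_to_world"])
    d=T[:3,:3]@np.array([(u-m["cx"])/m["fx"],(v-m["cy"])/m["fy"],1]);return T[:3,3],d
def onz(n,u,v,z):
    o,d=ray(n,u,v);return o+d*(z-o[2])/d[2]
def pt(n,u,v,dep):
    o,d=ray(n,u,v);return o+d*dep
def purple(p):
    h=cv2.cvtColor(p,cv2.COLOR_BGR2HSV)
    return cv2.inRange(h,(122,90,25),(150,255,255))
E
python3 - <<'E'
from h import *
for n,crops in [("top",[(140,150,110,130),(265,170,110,90)]),("scene",[(100,190,170,130),(265,165,130,120)])]:
    p=cv2.imread(f"pics/{n}0.png");d=np.load(f"{n}0.npy")
    m=purple(p);k,l,s,c=cv2.connectedComponentsWithStats(m)
    for i in range(1,k):
        if s[i,4]<8 : continue
        dd=d[l==i];dd=dd[dd>0];u,v=c[i]
        if not len(dd): continue
        print(n,np.round(c[i],1),s[i],np.round(pt(n,u,v,np.median(dd)),3))
    for j,(x,y,w,h) in enumerate(crops):
        f=min(750/w,560/h);cv2.imwrite(f"pics/{n}0c{j}.png",cv2.resize(p[y:y+h,x:x+w],None,fx=f,fy=f,interpolation=cv2.INTER_CUBIC));print(f)
E
```

```text
top [188.4 173.9] [184 169  10  11  79] [0.607 0.232 0.145]
top [346.3 194.4] [342 190  10  10  79] [ 0.55  -0.192  0.104]
top [309.7 209.5] [306 205   9  10  74] [ 0.515 -0.093  0.078]
top [210.5 208.9] [208 206   6   7  35] [0.504 0.169 0.17 ]
top [165.9 213.5] [163 211   7   6  33] [0.501 0.289 0.144]
top [353.6 217.1] [351 215   7   6  31] [ 0.491 -0.214  0.077]
top [319.2 229.2] [317 227   6   6  29] [ 0.455 -0.113  0.102]
4.3076923076923075
6.222222222222222
scene [485.8  61.8] [483  59   6   8  21] [ 0.853 -1.634  0.088]
scene [497.7  61.2] [490  58  14   8  64] [ 0.816 -1.68   0.09 ]
scene [321.7 180.6] [317 177  10   8  64] [ 0.544 -0.188  0.1  ]
scene [343.8 195.5] [341 192   7   8  51] [ 0.487 -0.212  0.073]
scene [301.4 208.5] [297 204  10  10  88] [ 0.511 -0.089  0.075]
scene [326.3 207.7] [324 205   6   7  34] [ 0.451 -0.109  0.099]
scene [152.9 220.8] [147 215  13  12 116] [0.601 0.236 0.143]
scene [205.9 221.2] [202 216   9  11  73] [0.5   0.172 0.166]
scene [150.3 260.1] [147 255   8  11  64] [0.496 0.292 0.14 ]
4.3076923076923075
4.666666666666667
```

View pics/top0c0.png

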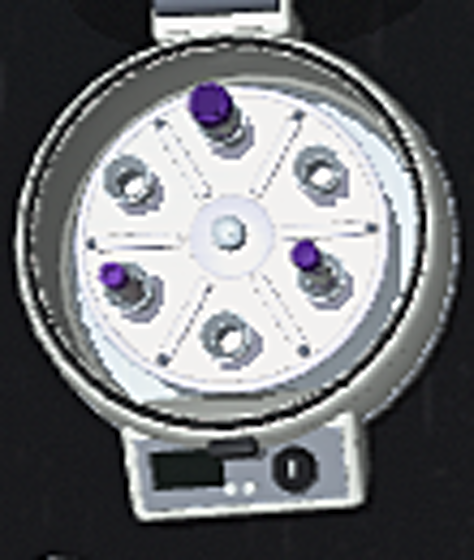

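View pics/top0c1.png

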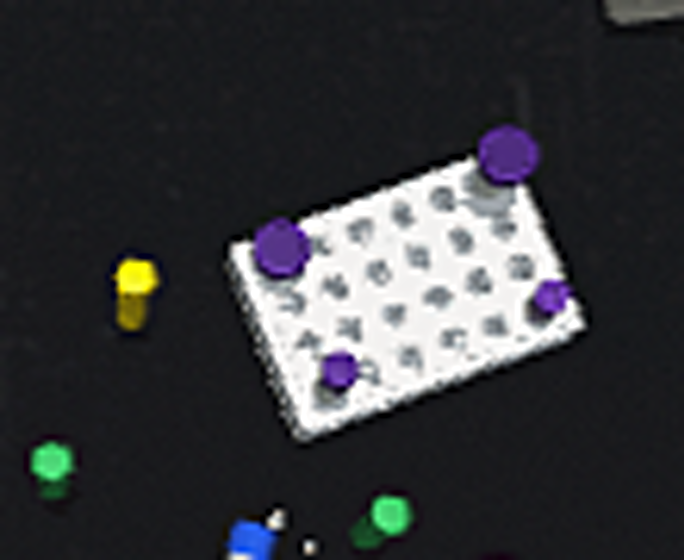

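View pics/scene0c0.png

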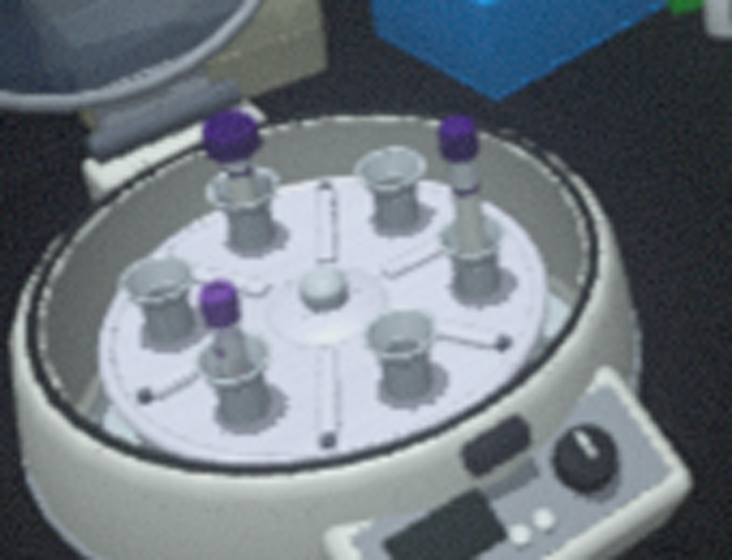

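View pics/scene0c1.png

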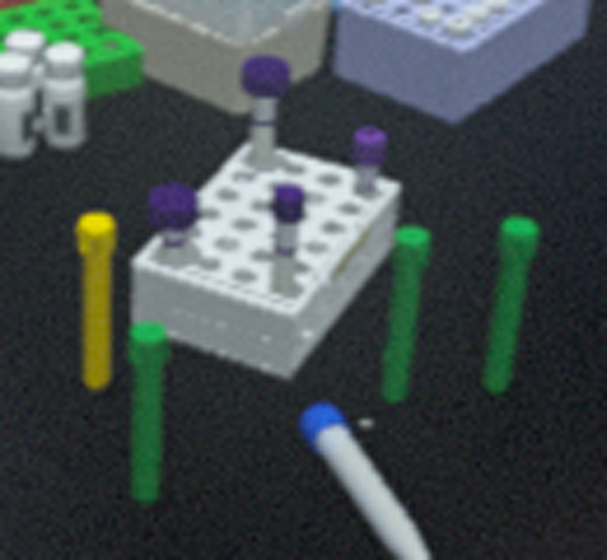

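Run:
```python
from h import *
def tri(a,b):
    o1,d1=ray("top",*a);o2,d2=ray("scene",*b)
    A=np.c_[d1,-d2];s=np.linalg.lstsq(A,o2-o1,rcond=None)[0]
    p,q=o1+d1*s[0],o2+d2*s[1];return np.round((p+q)/2,4),round(float(np.linalg.norm(p-q)),4)
# caps: rays at cap mid height
caps={"in_wide":((188.4,173.9),(152.9,220.8),.138),"in_long":((210.5,208.9),(205.9,221.2),.163),"in_short":((165.9,213.5),(150.3,260.1),.138),
"n_wide":((309.7,209.5),(301.4,208.5),.071),"other":((346.3,194.4),(321.7,180.6),.096),"n_long":((319.2,229.2),(326.3,207.7),.095),"n_short":((353.6,217.1),(343.8,195.5),.07)}
P={}
for k,(a,b,z) in caps.items():
    t,s=onz("top",*a,z+.005)[:2],onz("scene",*b,z)[:2];P[k]=(t+s)/2
    print(k,tri(a,b),np.round(t,4),np.round(s,4))
hub=tri((193.4,203.9),(175,257.2));print("hub",hub,onz("top",193.4,203.9,.096).round(4))
for k,a,b in [("wide",(193.4,228.5),(192.9,267.1)),("long",(170.6,192.3),(136.7,254.5)),("short",(214.8,189.9),(190.5,229))]:
    print("mouth",k,tri(a,b),onz("top",*a,.108).round(4),onz("scene",*b,.108).round(4),"via cap",(2*hub[0][:2]-P["in_"+k]).round(4))
y=P["n_wide"]-P["other"];print("rack y ang",np.degrees(np.arctan2(y[1],y[0])),np.linalg.norm(y))
y=P["n_long"]-P["n_short"];print("rack y ang",np.degrees(np.arctan2(y[1],y[0])),np.linalg.norm(y))
# green/yellow
p=cv2.imread("pics/top0.png");hs=cv2.cvtColor(p,cv2.COLOR_BGR2HSV);d=np.load("top0.npy")
for nm,lo,hi in [("g",(50,90,90),(80,255,255)),("y",(22,150,120),(35,255,255))]:
    k,l,s,c=cv2.connectedComponentsWithStats(cv2.inRange(hs,lo,hi))
    for i in range(1,k):
        if 15<s[i,4]<100: print(nm,c[i].round(1),pt("top",*c[i],np.median(d[l==i])).round(3))
# lid extent
yy,xx=np.mgrid[40:160:4,115:240:4];q=np.array([pt("top",u,v,d[v,u]) for u,v in zip(xx.ravel(),yy.ravel()) if d[v,u]>0]);q=q[q[:,2]>.2]
print("lid",q.min(0).round(3),q.max(0).round(3),q[q[:,2]<.35].min(0).round(3))
```

```text
in_wide (array([0.609 , 0.2337, 0.1376]), 0.0007) [0.6075 0.2329] [0.608  0.2337]
in_long (array([0.5055, 0.1697, 0.1627]), 0.0015) [0.5048 0.1694] [0.5044 0.1694]
in_short (array([0.5023, 0.2912, 0.1357]), 0.0013) [0.5011 0.2898] [0.4989 0.2916]
n_wide (array([ 0.5168, -0.0935,  0.0704]), 0.0008) [ 0.5159 -0.0927] [ 0.5159 -0.0931]
other (array([ 0.5513, -0.1947,  0.0944]), 0.0018) [ 0.5503 -0.1929] [ 0.5487 -0.1931]
n_long (array([ 0.4563, -0.1147,  0.094 ]), 0.0009) [ 0.4557 -0.1137] [ 0.455  -0.1138]
n_short (array([ 0.4918, -0.2158,  0.0689]), 0.0014) [ 0.4912 -0.2141] [ 0.4901 -0.2148]
hub (array([0.5388, 0.2304, 0.0844]), 0.0) [0.536 0.228 0.096]
mouth wide (array([0.4671, 0.2266, 0.1044]), 0.0032) [0.4655 0.2246 0.108 ] [0.4647 0.2293 0.108 ] via cap [0.4699 0.2275]
mouth long (array([0.5694, 0.2908, 0.1048]), 0.0039) [0.5674 0.2883 0.108 ] [0.5672 0.2933 0.108 ] via cap [0.573  0.2914]
mouth short (array([0.573 , 0.1697, 0.1053]), 0.0042) [0.571  0.1676 0.108 ] [0.5715 0.1725 0.108 ] via cap [0.5776 0.1701]
rack y ang 108.55289391615317 0.10555532294537409
rack y ang 109.34575454156584 0.10671693277244909
g [272.8 243.8] [0.419 0.013 0.1  ]
g [327.5 252.3] [ 0.393 -0.133  0.1  ]
g [344.6 262.6] [ 0.364 -0.177  0.1  ]
y [286.2 214.4] [ 0.499 -0.026  0.1  ]
lid [0.727 0.107 0.2  ] [0.857 0.372 0.375] [0.727 0.107 0.2  ]
```

Things that could be mistaken for the targets, by top-view pixel:

| Pixel (top) | What it is |
|---|---|
| (310,210) | short wide cap, new_wide |
| (346,194) | long wide cap, the odd tube |
| (319,229) | long narrow cap, new_long |
| (354,217) | short narrow cap, new_short |
| (273,244), (328,252), (345,263) | green tubes |
| (286,214) | yellow tube |

The crops and cap heights (0.078, 0.104, 0.102 and 0.077 m) confirm these choices. First I'll move towards the rack.

>>> apply_moves(motion=[[[4,-4,2],-8],[[8,-8,4],-16],[[12,-12,6],-24],[[15,-16,7],-32],[[18,-20,7],-40],[[21,-24,7],-48],[[24,-28,7],-56],[[27,-32,7],-64],[[30,-36,7],-72],[[30,-36,7],-72]], hand=5)

```text
clock: 1.1
tool_pos: [0.4856, 0.2864, 0.2964]
orientation: [-180.0, -0.0, -178.2]
force: [0.7, 0.6, 0.2]
opening: 0.05
```

>>> apply_moves(motion=[[[0,-4,0],-8],[[0,-8,0],-16],[[1,-12,0],-24],[[1,-16,0],-32],[[2,-21,0],-40],[[2,-26,-1],-48],[[2,-31,-2],-56],[[2.5,-36,-3],-64],[[3.2,-38.2,-4],-72],[[3.2,-38.2,-4],-73]])

```text
clock: 2.1
tool_pos: [0.5156, -0.0956, 0.2545]
orientation: [-179.8, -0.0, 108.6]
force: [-0.2, 1.5, -0.5]
opening: 0.0498
```

```bash
cat >> h.py <<'E'
from scipy.spatial.transform import Rotation as R
def wrist(name):
    o=ctrl.get_obs();p,d=ctrl.snapshot("wrist");cv2.imwrite(f"pics/{name}.png",p);m=ctrl.camera_model("wrist")
    T=np.eye(4);T[:3,:3]=R.from_euler("xyz",o["orientation"],degrees=True).as_matrix();T[:3,3]=o["tool_pos"]
    T=T@np.array(m["tool_from_camera"])
    def f(u,v,z):
        dd=T[:3,:3]@np.array([(u-m["cx"])/m["fx"],(v-m["cy"])/m["fy"],1]);return T[:3,3]+dd*(z-T[2,3])/dd[2]
    return o,p,d,f
E
python3 - <<'E'
from h import *
o,p,d,f=wrist("w1");print(o["tool_pos"],o["orientation"])
k,l,s,c=cv2.connectedComponentsWithStats(purple(p))
for i in range(1,k):
    if s[i,4]>60:
        u,v=c[i];print(c[i].round(),s[i],[f(u,v,z)[:2].round(4) for z in (.071,.096)],np.median(d[l==i]))
E
```

```text
[ 0.51555563 -0.09562807  0.254512  ] [-1.79802108e+02 -4.12317395e-02  1.08647223e+02]
[184. 128.] [175 122  19  14 205] [array([ 0.4889, -0.213 ]), array([ 0.485 , -0.2065])] 0.32717246
[283. 129.] [276 122  15  15 180] [array([ 0.4556, -0.1121]), array([ 0.4541, -0.1129])] 0.30208766
[283. 186.] [273 174  22  24 415] [array([ 0.5145, -0.0917]), array([ 0.5087, -0.0941])] 0.34489533
[184. 192.] [170 177  29  29 598] [array([ 0.5577, -0.1974]), array([ 0.5487, -0.192 ])] 0.32203525
```

View pics/w1.png

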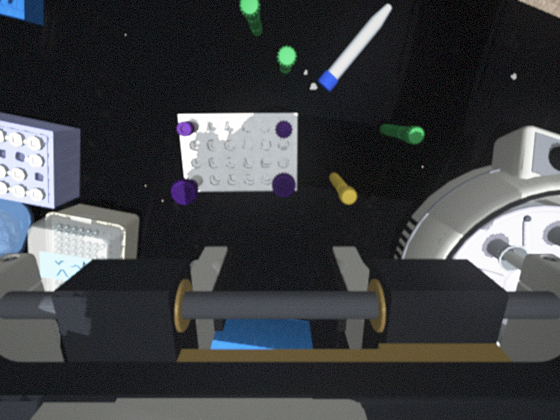

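The wrist view agrees with the fixed cameras to about 2 mm. The short wide cap is at pixel (283,186), which is (0.515,-0.092). I'll go down over it.

>>> apply_moves(motion=[[[-0.1,0.1,-4],0],[[-0.1,0.1,-8],0],[[-0.1,0.1,-12],0],[[-0.1,0.1,-14],0],[[-0.1,0.1,-16],0],[[-0.1,0.1,-18],0],[[-0.1,0.1,-19.5],0],[[-0.1,0.1,-20.5],0],[[-0.1,0.1,-20.7],0],[[-0.1,0.1,-20.7],0]])

```text
clock: 3.15
tool_pos: [0.5157, -0.0913, 0.0498]
orientation: [180.0, 0.0, 109.2]
force: [-0.6, -0.4, 0.7]
opening: 0.0499
```

>>> apply_moves(motion=[[[0,0,0],0],[[0,0,0],0],[[0,0,0],0],[[0,0,0],0],[[0,0,0],0],[[0,0,0],0]], hand=0.5)

```text
clock: 3.75
tool_pos: [0.5158, -0.0917, 0.0499]
orientation: [180.0, 0.0, 109.1]
force: [-0.7, 0.3, 2.8]
opening: 0.0248
```

>>> apply_moves(motion=[[[0,0,1],0],[[0,0,2.5],0],[[0,0,4],0],[[0,0,6],0],[[0,0,8],0],[[0,0,11],0],[[0,0,15],0],[[0,0,19],0],[[0,0,22],0],[[0,0,22],0]])

```text
clock: 4.75
tool_pos: [0.5174, -0.092, 0.275]
orientation: [179.6, 0.1, 109.2]
force: [0.1, 0.3, 0.2]
opening: 0.0254
```

Run:
```python
from h import *
print(ctrl.get_obs()["opening"])
p,d=ctrl.snapshot("scene");cv2.imwrite("pics/s1.png",p)
```

```text
0.025368577022876485
```

View pics/s1.png

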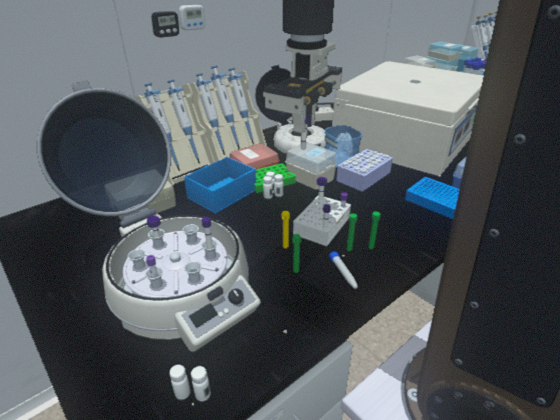

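>>> apply_moves(motion=[[[0,3,0],8],[[-1,7,0],16],[[-1.5,11,0],24],[[-2,15,0],32],[[-2.5,19,0],40],[[-3,23,0],48],[[-3.5,26,0],56],[[-4.2,29,0],64],[[-4.9,31,0],72],[[-4.9,31.9,0],73]])

```text
clock: 5.8
tool_pos: [0.4653, 0.2284, 0.2686]
orientation: [-179.9, -0.1, -177.6]
force: [1.2, 0.2, -0.6]
opening: 0.0248
```

>>> apply_moves(motion=[[[0,0,0],0],[[0,0,-2],0],[[0,0,-4],0],[[0,0,-4],0]])

```text
clock: 6.2
tool_pos: [0.4652, 0.2252, 0.2268]
orientation: [-179.8, -0.2, -178.1]
force: [-0.3, 0.3, -0.2]
opening: 0.025
```

Run:
```python
from h import *
o=ctrl.get_obs();print(o["tool_pos"],o["orientation"],o["opening"])
p,d=ctrl.snapshot("scene")
cv2.imwrite("pics/s2.png",cv2.resize(p[100:350,80:330],None,fx=2.4,fy=2.4,interpolation=cv2.INTER_CUBIC))
o,p,d,f=wrist("w2")
```

```text
[0.4651988  0.22516916 0.22684335] [-179.82304496   -0.24930727 -178.08693129] 0.024973920562696948
```

View pics/s2.png

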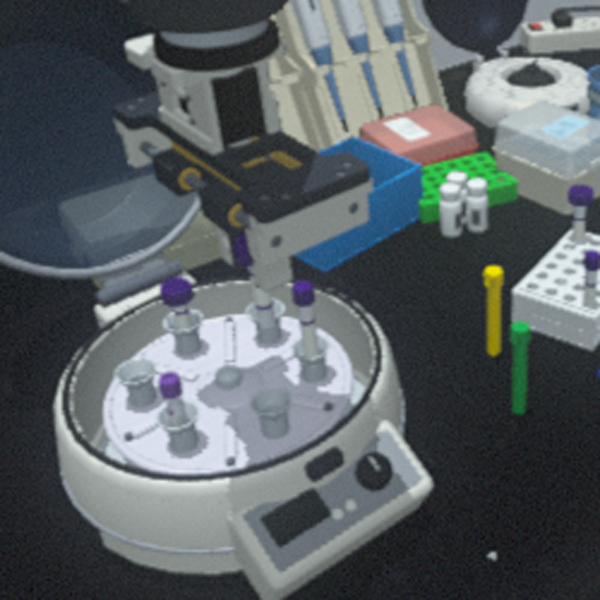

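View pics/w2.png

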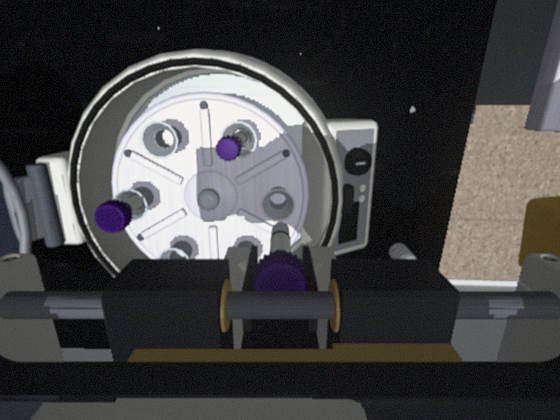

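Run:
```python
from h import *
o,p,d,f=wrist("w3");print(o["tool_pos"],o["orientation"])
for n,u,v,z in [("mouth wide",278,203,.108),("hub",208,198,.096),("mouth short",162,139,.108),("foot",280,227,.2268-.048)]: print(n,f(u,v,z).round(4),d[v,u])
cv2.imwrite("pics/w3c.png",cv2.resize(p[110:310,100:350],None,fx=3,fy=3,interpolation=cv2.INTER_CUBIC))
```

```text
[0.46674108 0.22633097 0.22978827] [-1.79946103e+02 -2.23672157e-02 -1.77996081e+02]
mouth wide [0.4668 0.2289 0.108 ] 0.32219616
hub [0.5356 0.23   0.096 ] 0.30464333
mouth short [0.5717 0.1731 0.108 ] 0.2992403
foot [0.4652 0.2247 0.1788] 0.20566382
```

View pics/w3c.png

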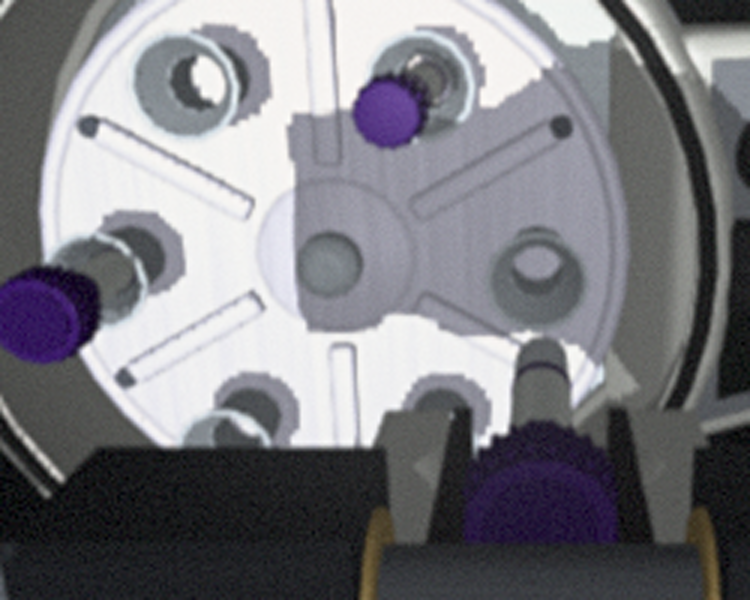

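>>> apply_moves(motion=[[[0,0.1,-2],0],[[0,0.1,-4],0],[[0,0.1,-5.5],0],[[0,0.1,-6.5],0],[[0,0.1,-7.5],0],[[0,0.1,-8.5],0],[[0,0.1,-9.5],0],[[0,0.1,-10.5],0],[[0,0.1,-11],0],[[0,0.1,-11],0]])

```text
clock: 7.35
tool_pos: [0.4666, 0.2285, 0.1189]
orientation: [-180.0, -0.0, -177.9]
force: [1.4, 2.5, -2.3]
opening: 0.0253
```

>>> apply_moves(motion=[[[0,0,0],0],[[0,0,0],0],[[0,0,0],0],[[0,0,0],0],[[0,0,0],0]], hand=5)

```text
clock: 7.85
tool_pos: [0.4664, 0.2282, 0.1197]
orientation: [180.0, -0.0, -177.9]
force: [0.3, -0.1, -0.1]
opening: 0.0499
```

>>> apply_moves(motion=[[[0,0,1],0],[[0,0,3],0],[[0,0,6],0],[[0,0,9],0],[[0,0,13],0],[[0,0,14],0],[[0,0,14],0]])

```text
clock: 8.55
tool_pos: [0.4672, 0.2289, 0.2623]
orientation: [179.8, 0.2, -177.9]
force: [-0.0, -0.1, -1.1]
opening: 0.0498
```

Run:
```python
from h import *
o,p,d,f=wrist("w4");print(o["tool_pos"],o["opening"])
p,d=ctrl.snapshot("scene")
cv2.imwrite("pics/s4.png",cv2.resize(p[100:350,80:330],None,fx=2.4,fy=2.4,interpolation=cv2.INTER_CUBIC))
m=purple(p);k,l,s,c=cv2.connectedComponentsWithStats(m)
for i in range(1,k):
    if s[i,4]>20: print(c[i].round(1),s[i,4],pt("scene",*c[i],np.median(d[l==i])).round(3))
```

```text
[0.46724399 0.22891025 0.26227656] 0.04980417514135271
[497.7  61.2] 64 [ 0.816 -1.679  0.09 ]
[321.6 180.5] 61 [ 0.544 -0.187  0.1  ]
[343.8 195.5] 48 [ 0.487 -0.211  0.073]
[326.4 207.6] 33 [ 0.451 -0.11   0.099]
[152.9 220.8] 112 [0.601 0.236 0.143]
[205.9 221.1] 71 [0.501 0.171 0.166]
[192.  254.5] 83 [0.458 0.23  0.143]
[150.4 260.1] 64 [0.496 0.292 0.14 ]
```

View pics/s4.png

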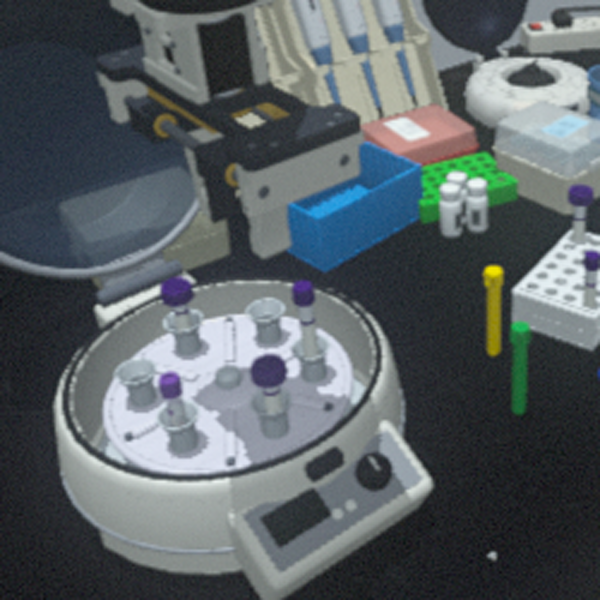

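The wide tube is seated: its cap is at scene (192,254) and 0.143 m high, the same as its like. Next is the long tube.

>>> apply_moves(motion=[[[0,-4,0],-8],[[0,-8,0],-16],[[0,-12,0],-24],[[0,-16,0],-32],[[0,-20,0],-40],[[0,-24,0],-48],[[0,-28,0],-56],[[-1,-31,0],-64],[[-1,-34.1,0],-72],[[-1,-34.1,-3],-73]], hand=4)

```text
clock: 9.65
tool_pos: [0.4575, -0.1155, 0.231]
orientation: [179.8, 0.1, 108.7]
force: [0.7, 0.9, -0.5]
opening: 0.04
```

>>> apply_moves(motion=[[[0,0,-3],0],[[0,0,-5],0],[[0,0,-7],0],[[0,0,-9],0],[[0,0,-11],0],[[0,0,-13],0],[[0,0,-14.5],0],[[0,0,-15.5],0],[[0,0,-15.5],0]])

```text
clock: 10.55
tool_pos: [0.4548, -0.1129, 0.0727]
orientation: [-179.8, -0.1, 109.1]
force: [0.2, 0.9, 0.1]
opening: 0.0402
```

>>> apply_moves(motion=[[[0,0,0],0],[[0,0,0],0],[[0,0,0],0],[[0,0,0],0],[[0,0,0],0],[[0,0,0],0]], hand=0.5)

```text
clock: 11.15
tool_pos: [0.457, -0.1127, 0.0751]
orientation: [179.9, 0.0, 109.2]
force: [-0.4, 0.8, 4.0]
opening: 0.0156
```

>>> apply_moves(motion=[[[0,0,1],0],[[0,0,2.5],0],[[0,0,4],0],[[0,0,6],0],[[0,0,8],0],[[0,0,11],0],[[0,0,15],0],[[0,0,19],0],[[0,0,22.5],0],[[0,0,22.5],0]])

```text
clock: 12.15
tool_pos: [0.4584, -0.1131, 0.3053]
orientation: [179.5, 0.2, 109.2]
force: [1.1, -0.3, -0.8]
opening: 0.0155
```

>>> apply_moves(motion=[[[1,4,0],-5],[[2,8,0],-10],[[3,12,0],-15],[[4,16,0],-20],[[5.5,20,0],-25],[[7,24,0],-30],[[8,28,0],-35],[[9,32,0],-40],[[10,36,0],-45],[[11.2,40,0],-47]])

```text
clock: 13.15
tool_pos: [0.5682, 0.2887, 0.2997]
orientation: [-180.0, 0.0, 62.0]
force: [1.1, -0.6, 0.1]
opening: 0.0155
```

>>> apply_moves(motion=[[[0,0.4,0],0],[[0,0.4,-2],0],[[0,0.4,-3],0],[[0,0.4,-3],0]])

```text
clock: 13.55
tool_pos: [0.5674, 0.2903, 0.2677]
orientation: [-179.9, 0.2, 62.1]
force: [-0.1, -0.1, -0.0]
opening: 0.0151
```

Run:
```python
from h import *
o,p,d,f=wrist("w5");print(o["tool_pos"],o["orientation"],o["opening"])
o,p,d,f=wrist("w5");print(o["tool_pos"])
p,d=ctrl.snapshot("scene")
cv2.imwrite("pics/s5.png",cv2.resize(p[100:350,80:330],None,fx=2.4,fy=2.4,interpolation=cv2.INTER_CUBIC))
```

```text
[0.56744615 0.29030599 0.26771614] [-179.90651841    0.19345277   62.12482858] 0.015082034301401434
[0.56807459 0.29043945 0.26911619]
```

View pics/w5.png

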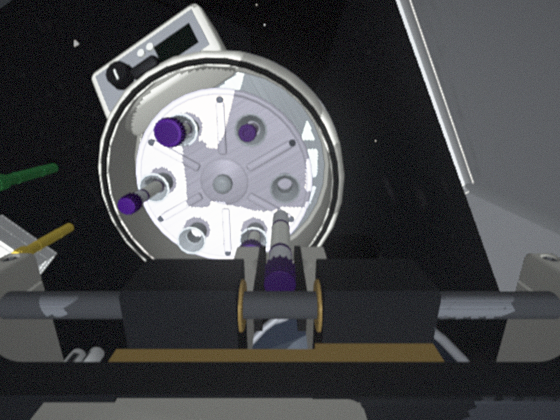

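View pics/s5.png

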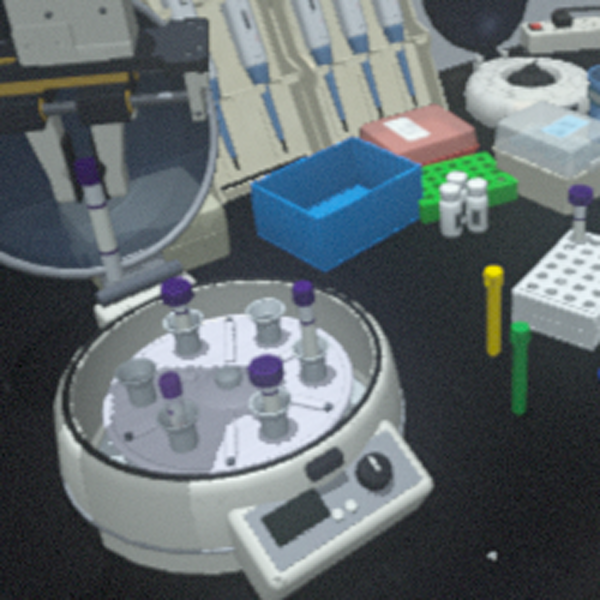

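Run:
```python
from h import *
o,p,d,f=wrist("w6");print(o["tool_pos"])
cv2.imwrite("pics/w6c.png",cv2.resize(p[110:310,130:340],None,fx=3,fy=3,interpolation=cv2.INTER_CUBIC))
for n,u,v,z in [("mouth",285,186,.108),("hub",223,184,.096),("foot",281,213,.269-.072)]: print(n,f(u,v,z).round(4))
```

```text
[0.5687652  0.29088149 0.27056404]
mouth [0.5683 0.2962 0.108 ]
hub [0.5372 0.2356 0.096 ]
foot [0.5654 0.2923 0.197 ]
```

View pics/w6c.png

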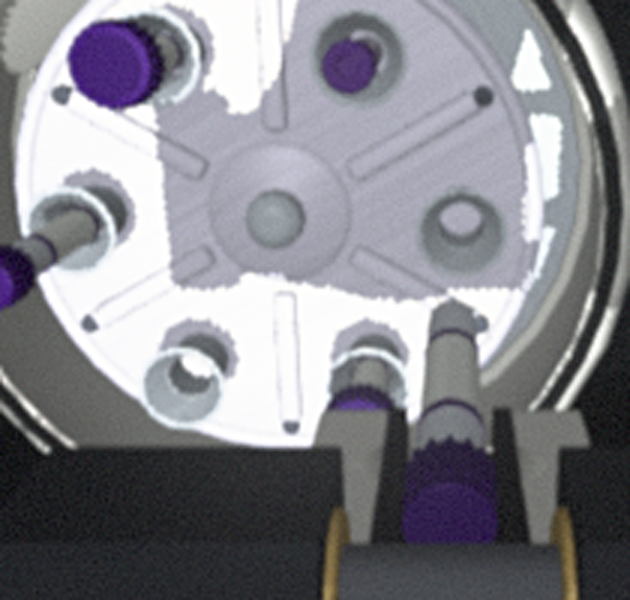

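>>> apply_moves(motion=[[[0.1,0.15,-2],0],[[0.1,0.15,-4],0],[[0.1,0.15,-5.5],0],[[0.1,0.15,-6.5],0],[[0.1,0.15,-7.5],0],[[0.1,0.15,-8.5],0],[[0.1,0.15,-9.5],0],[[0.1,0.15,-9.5],0]])

```text
clock: 14.55
tool_pos: [0.5689, 0.2923, 0.173]
orientation: [-179.9, 0.1, 62.1]
force: [0.0, -1.1, -0.3]
opening: 0.0153
```

>>> apply_moves(motion=[[[0,0,-0.5],0],[[0,0,-1],0],[[0,0,-1.5],0],[[0,0,-2],0],[[0,0,-2.5],0],[[0,0,-3],0],[[0,0,-3],0],[[0,0,-3],0]])

```text
clock: 15.35
tool_pos: [0.5695, 0.2928, 0.1444]
orientation: [-180.0, 0.0, 62.1]
force: [0.2, -0.1, -0.4]
opening: 0.0151
```

>>> apply_moves(motion=[[[0,0,0],0],[[0,0,0],0],[[0,0,0],0],[[0,0,0],0],[[0,0,0],0]], hand=4)

```text
clock: 15.85
tool_pos: [0.5695, 0.2928, 0.1446]
orientation: [180.0, -0.0, 62.1]
force: [-1.0, -0.1, -0.1]
opening: 0.0397
```

>>> apply_moves(motion=[[[0,0,1],0],[[0,0,3],0],[[0,0,6],0],[[0,0,9],0],[[0,0,12],0],[[0,0,12],0]])

```text
clock: 16.45
tool_pos: [0.5714, 0.2938, 0.2707]
orientation: [179.8, -0.4, 62.2]
force: [0.5, 0.1, -1.0]
opening: 0.0401
```

Run:
```python
from h import *
print(ctrl.get_obs()["tool_pos"])
p,d=ctrl.snapshot("scene")
cv2.imwrite("pics/s7.png",cv2.resize(p[100:350,80:330],None,fx=2.4,fy=2.4,interpolation=cv2.INTER_CUBIC))
m=purple(p);k,l,s,c=cv2.connectedComponentsWithStats(m)
for i in range(1,k):
    if s[i,4]>20: print(c[i].round(1),s[i,4],pt("scene",*c[i],np.median(d[l==i])).round(3))
```

```text
[0.57144959 0.29379247 0.27070195]
[486.  62.] 22 [ 0.847 -1.624  0.09 ]
[321.7 180.4] 56 [ 0.544 -0.188  0.101]
[343.8 195.5] 46 [ 0.487 -0.211  0.073]
[153.  220.9] 116 [0.601 0.236 0.143]
[205.9 221. ] 71 [0.5   0.171 0.167]
[131.2 232.1] 65 [0.563 0.293 0.165]
[190.5 252.7] 106 [0.463 0.23  0.145]
[150.6 260.1] 69 [0.496 0.292 0.14 ]
```

View pics/s7.png

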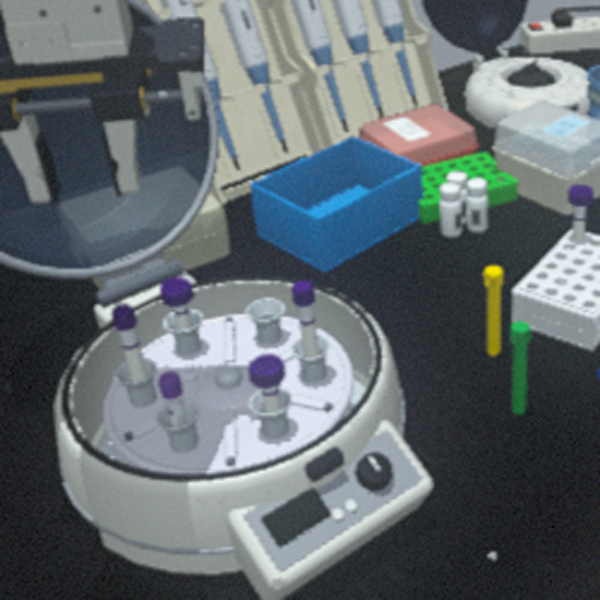

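>>> apply_moves(motion=[[[-1,-4,0],5],[[-2,-8,0],10],[[-3,-12,0],15],[[-4,-16,0],20],[[-5,-20,0],25],[[-6,-24,0],30],[[-6,-28.5,0],35],[[-7,-33,0],40],[[-7,-37,0],45],[[-7,-41,0],47]], hand=4)

```text
clock: 17.5
tool_pos: [0.4986, -0.1189, 0.2647]
orientation: [180.0, -0.0, 109.3]
force: [0.9, 0.5, -0.4]
opening: 0.0398
```

>>> apply_moves(motion=[[[-0.5,-4,0],0],[[-0.9,-8,0],0],[[-0.9,-9.6,0],0],[[-0.9,-9.6,-4],0],[[-0.9,-9.6,-7],0],[[-0.9,-9.6,-10],0],[[-0.9,-9.6,-11],0],[[-0.9,-9.6,-11],0]])

```text
clock: 18.3
tool_pos: [0.4895, -0.2131, 0.1533]
orientation: [-179.8, -0.1, 109.1]
force: [0.3, 0.3, -0.6]
opening: 0.0398
```

Run:
```python
from h import *
o,p,d,f=wrist("w8");print(o["tool_pos"],o["orientation"])
k,l,s,c=cv2.connectedComponentsWithStats(purple(p))
for i in range(1,k):
    if s[i,4]>60: print(c[i].round(),s[i],f(*c[i],.071).round(4),np.median(d[l==i]))
```

```text
[ 0.48946438 -0.21314234  0.15333366] [-1.79821362e+02 -7.39142810e-02  1.09141979e+02]
[281. 214.] [273 204  18  21 290] [ 0.4887 -0.2127  0.071 ] 0.24952729
[279. 288.] [267 284  24   8 110] [ 0.5547 -0.1912  0.071 ] 0.24260706
```

View pics/w8.png

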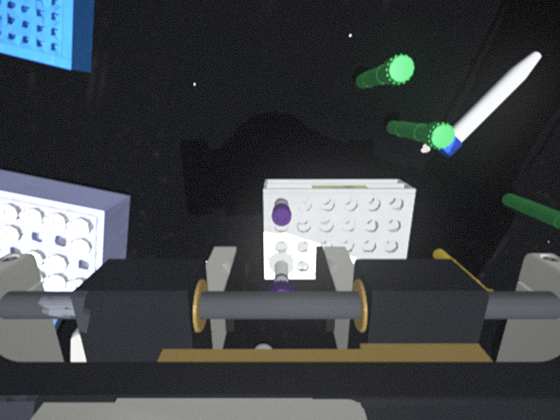

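The short narrow cap at (281,214) measures (0.489,-0.213), which is in line with the TCP. I'll go down and grip it.

>>> apply_moves(motion=[[[0,0,-2],0],[[0,0,-4],0],[[0,0,-6],0],[[0,0,-7.5],0],[[0,0,-9],0],[[0,0,-9.9],0],[[0,0,-9.9],0]])

```text
clock: 19.05
tool_pos: [0.4907, -0.2132, 0.0557]
orientation: [-180.0, -0.0, 109.2]
force: [-0.2, -0.4, 0.4]
opening: 0.0402
```

>>> apply_moves(motion=[[[0,0,0],0],[[0,0,0],0],[[0,0,0],0],[[0,0,0],0],[[0,0,0],0],[[0,0,0],0]], hand=0.5)

```text
clock: 19.65
tool_pos: [0.4909, -0.2133, 0.0561]
orientation: [180.0, 0.0, 109.2]
force: [-0.7, 0.5, 5.3]
opening: 0.0158
```

>>> apply_moves(motion=[[[0,0,1],0],[[0,0,2.5],0],[[0,0,4],0],[[0,0,6],0],[[0,0,8],0],[[0,0,11],0],[[0,0,15],0],[[0,0,19],0],[[0,0,23],0],[[0,0,23],0]])

```text
clock: 20.65
tool_pos: [0.4927, -0.2141, 0.2922]
orientation: [179.5, 0.3, 109.2]
force: [0.7, -0.2, -0.0]
opening: 0.0156
```

>>> apply_moves(motion=[[[1,4,0],2],[[2,8,0],4],[[3,12,0],6],[[4,16,0],8],[[5,20,0],10],[[6,24,0],12],[[7,28,0],12],[[8.1,32.5,0],12],[[8.1,37,0],12],[[8.1,38.4,0],12]])

```text
clock: 21.65
tool_pos: [0.5711, 0.1742, 0.2848]
orientation: [-179.9, -0.0, 121.3]
force: [-0.4, -1.1, -0.5]
opening: 0.0156
```

>>> apply_moves(motion=[[[0,0,-2],0],[[0,0,-5],0],[[0,0,-6],0],[[0,0,-6],0],[[0,0,-6],0]])

```text
clock: 22.15
tool_pos: [0.572, 0.1705, 0.2267]
orientation: [180.0, 0.0, 121.1]
force: [0.3, 0.3, 0.4]
opening: 0.0153
```

Run:
```python
from h import *
o,p,d,f=wrist("w9");print(o["tool_pos"],o["orientation"])
cv2.imwrite("pics/w9.png",cv2.resize(p[60:310,80:380],None,fx=2.3,fy=2.3,interpolation=cv2.INTER_CUBIC))
p,d=ctrl.snapshot("scene")
cv2.imwrite("pics/s9.png",cv2.resize(p[100:350,80:330],None,fx=2.4,fy=2.4,interpolation=cv2.INTER_CUBIC))
```

```text
[0.57201344 0.17052095 0.22665654] [1.79954988e+02 3.32669158e-02 1.21129821e+02]
```

View pics/w9.png

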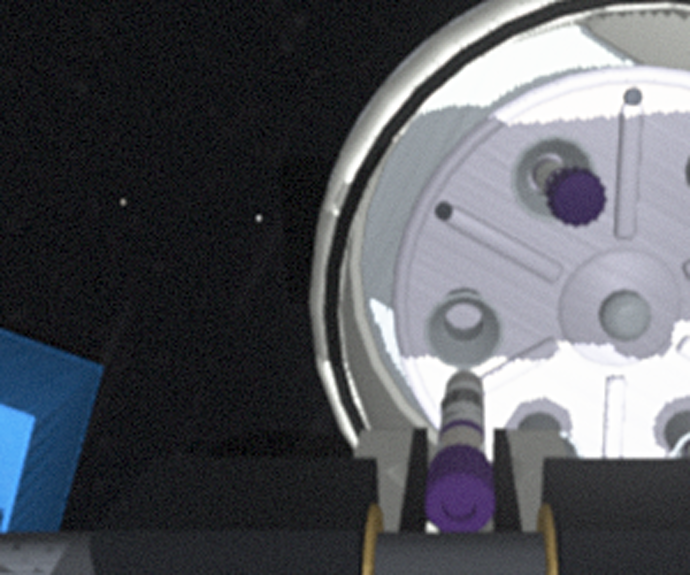

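View pics/s9.png

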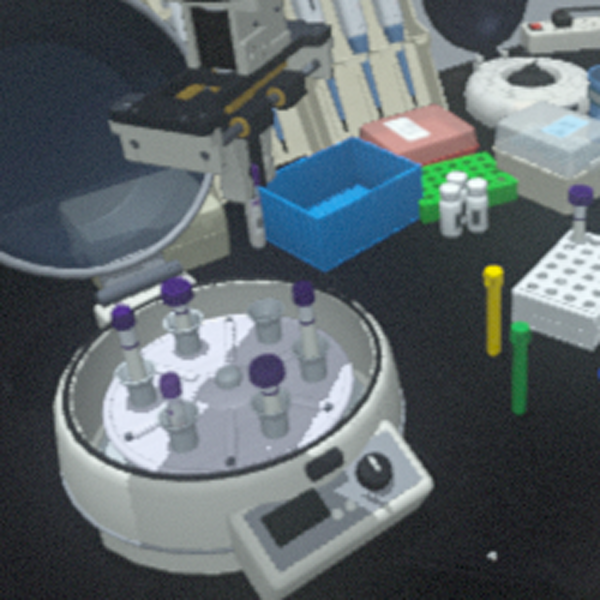

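The wrist view has the held tube in line with the empty mouth at crop pixel (464,328). I'll lower it in.

>>> apply_moves(motion=[[[0,0,-2],0],[[0,0,-4],0],[[0,0,-5],0],[[0,0,-6],0],[[0,0,-7],0],[[0,0,-8],0],[[0,0,-9],0],[[0,0,-9.7],0],[[0,0,-10.1],0],[[0,0,-10.1],0]])

```text
clock: 23.25
tool_pos: [0.5717, 0.1711, 0.124]
orientation: [180.0, -0.0, 121.1]
force: [2.5, 1.0, -3.3]
opening: 0.0153
```

>>> apply_moves(motion=[[[0,0,0],0],[[0,0,0],0]])

```text
clock: 23.45
tool_pos: [0.5716, 0.171, 0.1246]
orientation: [180.0, -0.0, 121.1]
force: [2.8, 2.5, -1.9]
opening: 0.0151
```

>>> apply_moves(motion=[[[0,0,0],0],[[0,0,0],0],[[0,0,0],0],[[0,0,0],0],[[0,0,0],0]], hand=4)

```text
clock: 23.95
tool_pos: [0.5713, 0.1706, 0.1246]
orientation: [-180.0, 0.0, 121.1]
force: [0.5, 0.2, 0.1]
opening: 0.0393
```

>>> apply_moves(motion=[[[0,0,1],0],[[0,0,3],0],[[0,0,6],0],[[0,0,9],0],[[0,0,13],0],[[0,0,16],0],[[0,-5,17],0],[[-1,-10,17],0],[[-2,-14,17],0],[[-3,-18,17],0]])

```text
clock: 24.95
tool_pos: [0.5407, -0.011, 0.2957]
orientation: [179.9, 0.0, 121.1]
force: [1.5, -0.1, 0.0]
opening: 0.0397
```

>>> apply_moves(motion=[[[0,-4,0],0],[[0,-8,0],0],[[0,-12,0],0],[[0,-12,0],0],[[0,-12,0],0]])

```text
clock: 25.45
tool_pos: [0.5412, -0.1301, 0.2951]
orientation: [180.0, 0.0, 121.0]
force: [-0.1, 1.0, -0.2]
opening: 0.0401
```

Run:
```python
from h import *
o=ctrl.get_obs();print(o["tool_pos"],o["force"])
for n in ["scene","top"]:
    p,d=ctrl.snapshot(n)
    x,y,w,h=(80,160,270,160) if n=="scene" else (130,140,240,140)
    cv2.imwrite(f"pics/{n}10.png",cv2.resize(p[y:y+h,x:x+w],None,fx=2.9,fy=2.9,interpolation=cv2.INTER_CUBIC))
    k,l,s,c=cv2.connectedComponentsWithStats(purple(p))
    for i in range(1,k):
        if s[i,4]>20: print(n,c[i].round(1),s[i,4],pt(n,*c[i],np.median(d[l==i])).round(3))
```

```text
[ 0.54122276 -0.13013135  0.2951297 ] [-0.09751399  0.99545816 -0.19947719]
scene [321.7 181.2] 54 [ 0.543 -0.187  0.099]
scene [188.  215.4] 65 [0.574 0.172 0.141]
scene [152.8 220.8] 110 [0.601 0.236 0.143]
scene [205.9 221.3] 71 [0.5   0.171 0.166]
scene [130.5 231.8] 72 [0.563 0.294 0.166]
scene [190.3 252.3] 92 [0.463 0.23  0.145]
scene [150.2 259.9] 58 [0.496 0.293 0.141]
top [188.4 173.9] 79 [0.607 0.232 0.145]
top [163.2 185.9] 38 [0.568 0.291 0.17 ]
top [346.2 194.5] 80 [ 0.549 -0.192  0.103]
top [165.9 213.5] 33 [0.501 0.29  0.143]
top [189.2 225.6] 80 [0.467 0.228 0.145]
```

View pics/scene10.png

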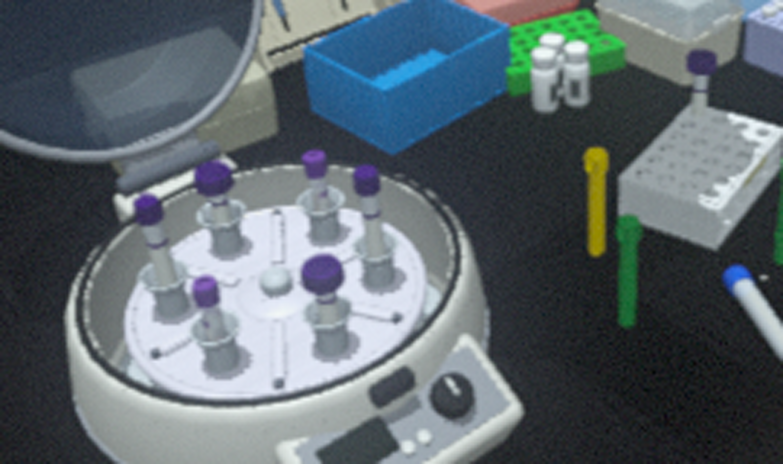

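View pics/top10.png

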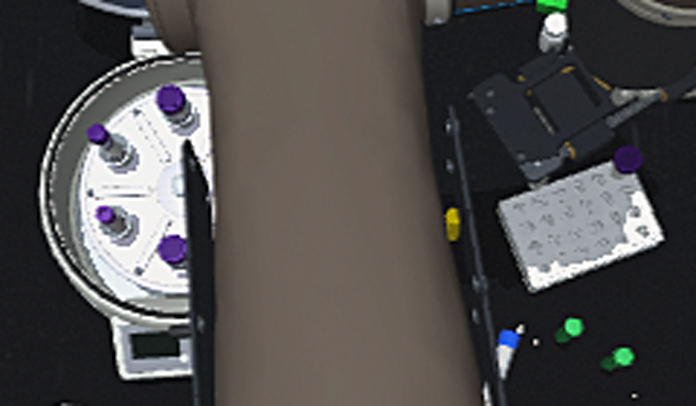

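All six tubes stand at the right heights and like faces like across the hub. The odd tube hasn't moved, and the arm is clear. I'll hand the job in.

```bash
python3 -c "
from plant import ctrl
print(ctrl.close_job())"
```

```text
the job is handed in; nothing more can be done
None
```

I moved new_wide, new_long and new_short from the rack into the empty holders straight across the hub from their likes. The job was handed in at about 25.6 s of the 86 s allowed, with no verdict reported.

**Last checks:**
- **Cap heights:** in the last scene view, the cap heights of the short and long pairs match to under 1 mm, at 0.141 and 0.166 m. The wide pair reads 0.145 m (new) and 0.143 m (old) there, but both read 0.145 m in the top view.
- **Other tubes:** the rotor's own tubes moved by 1 mm or less in the images, and the odd tube by about 1 mm.
- **Arm:** it ended clear above the rack, with the gripper empty.

**What disagreed or was not fully checked:**
- Before placing new_long, the wrist camera put the hub and that holder about 5 mm off the fixed cameras in y. I aimed between them and the tube went in without noticeable force.
- After new_wide was released, its cap shifted by about 2 pixels as it settled in the holder.
- In the last top view the arm hid new_short, so its place rests on the scene camera alone.

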